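# Roll a boxed module into the test bay

### The job

Pull the red stop bolt fully out of the roller track by its black knob, then push the cardboard carton along the rollers, under the instrument shelf, until it is fully home against the green back stop. Keep the carton on the rollers and push it steadily rather than shoving it off at speed, leave the bolt out, and do not disturb the other things on the bench.

Things in the scene. Friction and masses are not known exactly. Their poses are not given: they have to be found in the camera images.
- track: Fixed roller track on the bench, blue side rails. Origin on the bench under its middle; x = direction of travel, y = across, to the bolt knob's side, z up. 16 free-turning steel rollers along y, 18 mm thick, pitch 28 mm, x -215 to 205, tops at z 45; friction soon stops a carton let go. Rails x -235 to 235, inner faces y +-40, 6 mm thick, tops z 60; upstream end open. All mm.
- bay_home (a point): Fixed point, axes as the track's, at track x 165, y 0, z 45 mm: where the carton's origin lies when it is home, touching the green back stop (face at track x = 215 mm, 80 mm wide, top at z = 96 mm). A homed carton's rear face is at track x = 115 mm.
- shelf_lip (a point): Middle of the lower upstream edge of the grey shelf over the bay, at track x 75, y 0, z 190 mm. Shelf: 10 mm thick, x 75 to 315, y -80 to 80, posts only at x 278 to 303; white power supply on it up to z 306. It overhangs a homed carton's rear by 40 mm: an upright hand cannot follow, so lean the tool back about 40 degrees, tips leading.
- carton: Brown cardboard carton with a white tape stripe and white side labels, 100 mm long (its x, along the travel), 66 mm wide (y), 60 mm high, 0.25 to 0.5 kg. Origin at the centre of its underside. It starts on the rollers, upstream of the bolt, roughly straight.
- bolt_knob (a point): Top centre of the bolt's black knob: upright cylinder, 18 mm diameter, foot at z 74, top at z 114 mm; at track x = -30 mm, y = 75 mm plus the joint value. The knob stands on the red bar (14 mm wide, z 62 to 74), which reaches 80 mm from the knob towards -y, across the track, and 14 mm towards +y. Dark bearing block under it: x -50 to -10, y 46 to 62, top z 60.
- bolt (a joint): Slide of the red stop bolt (m): 0 fully in, 0.060 fully out against its end; it grows as the knob moves along the track's +y. It starts nearly in (0 to 0.012), needs about 2 to 4 N to slide and stays where left. From 0.046 on the channel is clear.
- multimeter: Bystander: orange multimeter lying flat, 150 x 75 x 36 mm, loose, beyond the knob side of the bay. Origin under its centre.
- screwdriver: Bystander: screwdriver lying flat on the knob side of the track's upstream end, loose.
- breadboard: Bystander: white breadboard, 165 x 55 x 15 mm, loose, lying along the robot's side of the track. Origin under its centre.
- screw_jar: Bystander: small jar with a blue cap, 52 mm diameter, 65 mm tall, loose, on the robot's side of the bay. Origin under its centre.
- grey_case: Bystander: grey plastic case, 120 x 80 x 45 mm, loose, past the track's upstream end. Origin under its centre.
- parts_bin: Bystander: open blue bin, 160 x 110 x 70 mm, loose, past the bay end. Origin under its centre.
Mind the look-alikes: they are no part of the job. Leave any pink or turquoise look-alike of the carton alone.

How it is judged (in metres and radians):
On the way:
1. the stop bolt is drawn out of the channel (value of joint bolt above 0.046 m), for 0.2 s.
At the end, for the whole second after the job is handed in: The bolt is out by at least 46 of its 60 mm; the carton stands at rest and upright on the rollers in the bay, within 8 mm of touching the back stop (value of joint bolt above 0.046 m and x of carton in the frame of bay_home between -0.008 and 0.006 m and y of carton in the frame of bay_home between -0.012 and 0.012 m and z of carton in the frame of bay_home between -0.006 and 0.006 m and angle between the x axis of carton and the x axis of track, either way round below 0.2 rad and angle between carton's own z axis and vertical below 0.08 rad and linear speed of carton below 0.02 m/s).
It fails at once if the carton is lifted or knocked off the rollers (z of carton in the frame of track above 0.065 m or z of carton in the frame of track below 0.03 m or angle between carton's own z axis and vertical above 0.35 rad).
It fails at once if the carton is shoved faster than 0.35 m/s (linear speed of carton above 0.35 m/s).
It fails at once if a bystander is moved more than 30 mm (distance of any of multimeter, screwdriver, breadboard, screw_jar, grey_case, parts_bin from where it was at the start of the episode above 0.03 m).
It also fails if it takes over 50 s, if anything falls off the work surface, if the arm or the gripper's body presses on something with over 40 N, if the wrist force passes 120 N, or if a joint passes its speed limit or range.

### The arm

A 7-joint arm with a two-finger parallel gripper is mounted at the origin on the work surface. World frame = base frame: x ahead of the robot, y to its left, z up, the work surface at z = 0. Lengths are in mm, angles in rad, forces in N, time in s.
With the tool pointing down it reaches from about 400 to 875 mm from the base axis. Payload 4.4 kg.
Tool frame: the origin (TCP) lies midway between the tips of the shut fingers; the grasp point (between the pads) lies 19 mm behind it (ctrl.pinch_z is the distance from the TCP to the grasp point, in mm); z points along the fingers, y is the line along which they close (so a half turn about z gives the same grasp; the last joint's range is limited). The gripper opens to 85 mm and grips with 20 to 120 N. Pads are 22 mm wide; open, the fingers measure 114 mm over their backs; the gripper's body (76 mm by 85 mm) begins 54 mm behind the grasp point. The pads swing forward as they close: fully open they stand 13 mm farther back than shut.
Start: joints at [-1.253, 0.628, 0.038, 1.517, -0.027, 0.996, -0.02], TCP at [243.368, 602.735, 231.313] pointing down, gripper open.
Joint ranges: [-3.06, 3.06], [-0.37, 2.12], [-1.25, 1.32], [0.18, 2.47], [-1.1, 4.24], [0.23, 1.98], [-2.94, 2.94]. Speed limits (rad/s): [2.57, 2.57, 3.14, 3.14, 3.14, 3.14, 3.14].

### API

Orientations are given as [roll, pitch, yaw] about the fixed x, y, z axes, in that order (R = Rz(yaw) Ry(pitch) Rx(roll)).
In Python, from cell import read_state, cams, order, ctrl gives the robot as it stands.
- The arm moves only by the tool move_arm, never from a script. Its argument "targets" is text: rows parted by semicolons, each of 7 numbers parted by spaces: the gripper's target within -1 to 1 (fully open at 1, half-way at 0, shut at -1), then the shift along the tool's x, y, z in cm, then the turn, a rotation vector about the tool's x, y, z in degrees. A call has 1 to 5 rows; each row shifts and turns the commanded pose from where the row before left it, along the tool's axes as they then stand; what a row does not reach is not made up. A row lasts 1/12 s, in which the tool goes at most 41.7 mm and 7.16 degrees, less where a joint would pass 70% of its speed; a pose out of reach is approached as far as the arm can. A call with a gripper value outside its range is refused whole. The fingers move at their own pace and stop on an object; the grip force is fixed at half the most. Time passes only in rows, so rows that do not move let the fingers close. It gives the time, the measured TCP pose, the force, the opening and the grip force at its end, in the units of the state.
- read_state(): the state, without advancing time (a new reading comes with each control period).
- cams.get_image(name): name is "scene" or "top"; returns a dict with "color" (384x512x3 uint8, red, green, blue), "fovy" (degrees; the focal length in pixels is half the picture's height over the tangent of half this angle, whatever the lens; pixels are square), "cx", "cy" (the principal point, pixels), "k1" (the pictures are not rectified: a ray, as slopes to the right and down, at radius r is drawn at 1 + k1 r^2 times it, then the intrinsics apply), "rvec" (rotation vector, rad) and "tvec" (3), from world to camera coordinates, as OpenCV has them. Camera axes: x right, y down, z forward; pixel columns grow to the right and rows downward; lengths in mm; the calibration is good to about 2 mm. A picture is of the moment at which its call begins. There is no depth.
- order.finish_job(): hands the job in; it is judged then, once.
The state is a dict: "clock": time; "qpos": joint angles; "qd": joint speeds; "tau": joint torques, N m; "eef_pos": TCP position; "tool_rot": TCP orientation; "force": force on the tool from outside, world axes, zero at the start; "torque": the same for the moment, N m; "width": finger opening in mm; "gripper_force": force on a finger pad.
Only numpy, scipy, OpenCV 4.12 (cv2) and the standard library are available. Lean on these libraries where they do the work, as an engineer would, in place of code of your own. Each camera call takes 0.05 s, during which the arm holds its last target. There are 200 camera calls.

## Working session

There is one attempt and no reset: what is moved stays moved. The work goes in short steps, Python scripts to look and compute and a tool call to move; the robot and the scene stay as the last step left them, time stands still between calls to the robot, and variables do not carry over. Pictures are saved under pics/ and viewed, at most 10 in all, crops included, and the job is handed in when it is done.

Besides the shell and the picture viewer there is one more tool, called after "Request:" as name(argument=value, ...) on one line, values as JSON. move_arm: Moves the arm, as the interface text tells. Its arguments: {"type":"object","properties":{"targets":{"type":"string"}},"required":["targets"]}

```bash
mkdir -p pics
cat > h.py <<'E'
import numpy as np,cv2
from cell import read_state,cams,order,ctrl
from scipy.spatial.transform import Rotation as R
def cam(n):
    d=cams.get_image(n);return d
def K(d):
    h=d["color"].shape[0];f=h/2/np.tan(np.radians(d["fovy"])/2)
    return np.array([[f,0,d["cx"]],[0,f,d["cy"]],[0,0,1.]]),np.array([d["k1"],0,0,0,0.])
def proj(d,P):
    k,c=K(d);return cv2.projectPoints(np.array(P,float).reshape(-1,1,3),np.array(d["rvec"],float),np.array(d["tvec"],float),k,c)[0].reshape(-1,2)
def unproj(d,uv,z):
    k,c=K(d);n=cv2.undistortPoints(np.array(uv,float).reshape(-1,1,2),k,c).reshape(-1,2)
    Rm=cv2.Rodrigues(np.array(d["rvec"],float))[0];C=-Rm.T@np.array(d["tvec"],float)
    r=np.c_[n,np.ones(len(n))]@Rm;return C+r*((z-C[2])/r[:,2])[:,None]
def save(n,im):cv2.imwrite("pics/"+n,im[...,::-1])
E
python3 - <<'E'
from h import *
import pickle
for n in("scene","top"):
    d=cam(n);pickle.dump(d,open(n+".pkl","wb"));save(n+"0.png",cv2.resize(d["color"],(800,600)));print(n,d["fovy"],d["k1"],d["tvec"],d["rvec"])
print(read_state())
E
```

```text
scene 50.23138641320209 -0.029064057535831626 [ 108.3305487  -304.94031718 1667.6144727 ] [ 1.62278981  2.05729343 -0.72123426]
top 48.846149775267705 0.020777733865433353 [  11.76129503  513.91220136 1410.51771654] [ 2.18737612 -2.18143221  0.10868844]
{'clock': 0.1, 'qpos': array([-1.25280082,  0.62927078,  0.03843368,  1.51824685, -0.02697877,
        0.99627359, -0.02001582]), 'qd': array([-1.06207228e-03, -1.20203659e-03, -1.04796174e-05, -2.19304471e-03,
       -7.48830492e-04,  6.16504571e-04,  5.62377357e-04]), 'tau': array([ 2.80632514e-03, -5.64519739e+01,  1.23006530e+00, -1.93969989e+01,
        1.12035635e-02,  5.44325856e-03, -5.06472347e-06]), 'eef_pos': array([243.15584014, 602.22251543, 230.47648399]), 'tool_rot': array([-3.13991202e+00,  2.84679839e-05,  2.75780234e+00]), 'force': array([0.38537   , 0.39648796, 0.59114067]), 'torque': array([-0.0249899 , -0.01417748,  0.0134878 ]), 'gripper_force': 0.0, 'width': 85.50185417412092}
```

View pics/scene0.png

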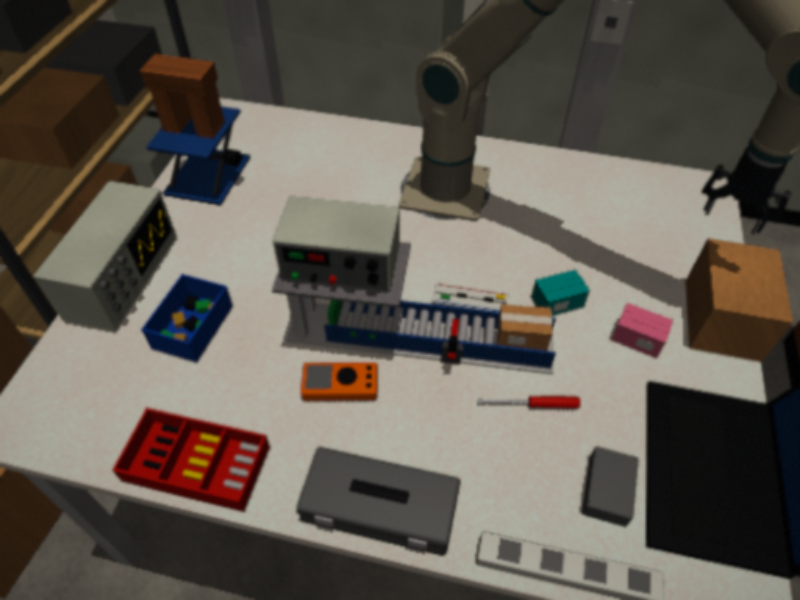

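View pics/top0.png

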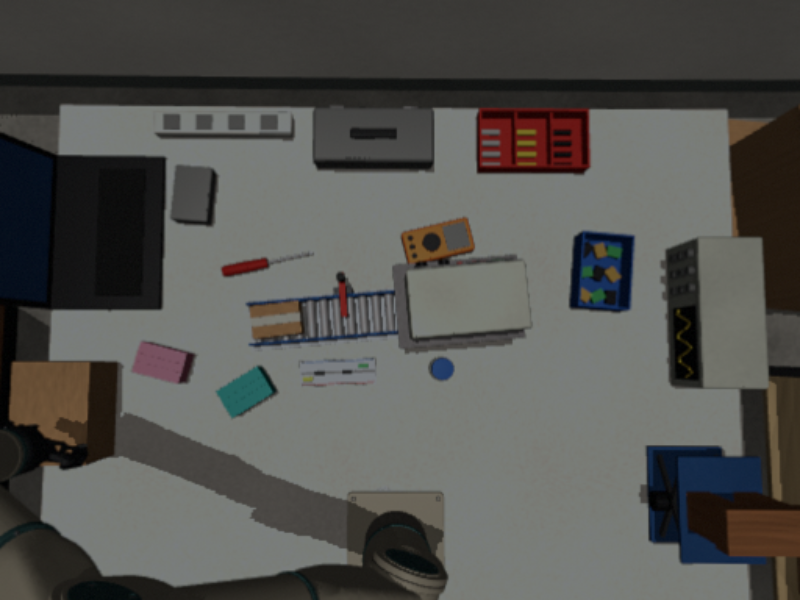

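Top view (800x600): the track runs from about (248,325) to the right, under the shelf at (395–530). Travel is along world −y and the knob is on the +x side. Look-alikes for the carton:
- Brown carton with white stripe, (275,320), which is the one I want.
- Turquoise box, (246,392).
- Pink box, (162,362).
- Big brown box, (65,410).

Next I'll fit the track pose and check it in one crop.

```bash
cat > fit.py <<'E'
from h import *
import pickle
s=.64
d=pickle.load(open("top.pkl","rb"))
a=unproj(d,[(248*s,302*s),(250*s,346*s)],60);print("rail ends",a, np.linalg.norm(a[0]-a[1]))
b=unproj(d,[(395*s,291*s)],60);print("upper rail at shelf",b)
c=unproj(d,[(341*s,277*s)],114);print("knob",c)
v=b[0]-a[0];yaw=np.arctan2(v[1],v[0]);print("yaw",yaw)
x=np.array([np.cos(yaw),np.sin(yaw)]);o=(a[0]+a[1])[:2]/2+235*x;print("origin",o)
T=lambda p:np.array([o[0]+p[0]*x[0]-p[1]*x[1],o[1]+p[0]*x[1]+p[1]*x[0],p[2]])
pts={"g":[(-235,-40,60),(-235,40,60),(-235,-46,60),(-235,46,60),(235,46,60),(0,46,60)],"m":[(75,-80,200),(75,80,200),(315,-80,200),(315,80,200)],"y":[(-30,75,114),(-30,-5,74)]}
col={"g":(0,255,0),"m":(255,0,255),"y":(255,255,0)}
out=[]
for n,(x0,y0,w,h) in {"top":(140,160,220,85),"scene":(170,170,200,75)}.items():
    d=pickle.load(open(n+".pkl","rb"));im=cv2.resize(d["color"][y0:y0+h,x0:x0+w],None,fx=780/w,fy=780/w,interpolation=cv2.INTER_CUBIC)
    im=np.clip(im.astype(float)*1.6,0,255).astype(np.uint8)
    for k,P in pts.items():
        for u in proj(d,[T(p) for p in P]): cv2.circle(im,tuple(int(q) for q in (u-[x0,y0]+.5)*780/w),4,col[k],1)
    out.append(im)
save("fit0.png",np.vstack(out)[:600])
E
python3 fit.py
```

```text
rail ends [[502.32777372 311.62532762  60.        ]
 [410.13756222 305.5592126   60.        ]] 92.38957110466929
upper rail at shelf [[526.63824731   2.75021736  60.        ]]
knob [[549.57790022 113.69453945 114.        ]]
yaw -1.492251763766075
origin [474.6716675  74.3167842]
```

View pics/fit0.png

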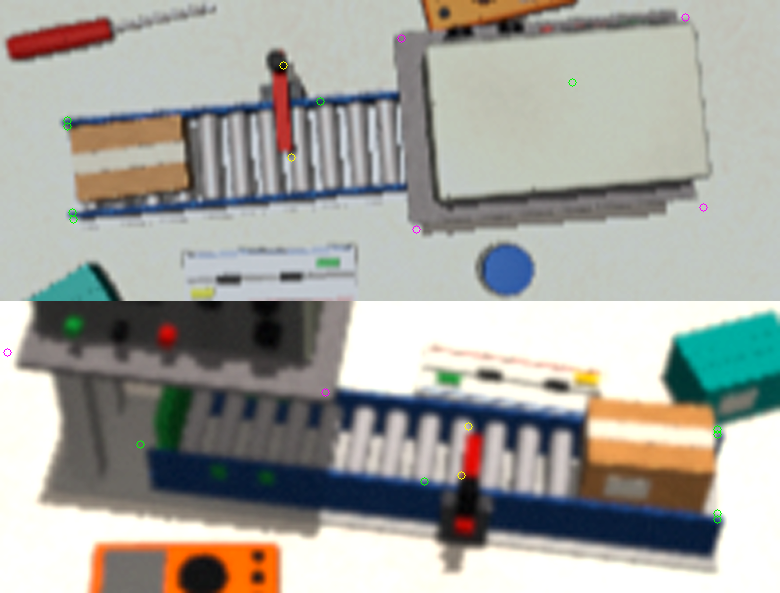

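```bash
cat > fit2.py <<'E'
from h import *
import pickle
from scipy.optimize import least_squares
D={n:pickle.load(open(n+".pkl","rb")) for n in("top","scene")}
def T(q,p):
    c,s=np.cos(q[2]),np.sin(q[2]);return np.array([q[0]+p[0]*c-p[1]*s,q[1]+p[0]*s+p[1]*c,p[2]])
cs={"top":(780/220,140,160,0),"scene":(3.9,170,170,301)}
def px(n,u):
    s,x,y,oy=cs[n];return np.array([(u[0]+.5)/s-.5+x,(u[1]-oy+.5)/s-.5+y])
C=[("top",(-235,46,60),(66,122),0),("top",(-235,-46,60),(73,217),0),("top",(75,80,200),(396,39),0),("top",(75,-80,200),(413,234),0),
("top",(-30,75,114),(277,60),1),("top",(-30,-5,74),(286,152),1),("scene",(-235,46,60),(720,524),0),("scene",(235,46,60),(148,449),0),("scene",(75,80,190),(330,396),0)]
f=lambda q:np.concatenate([proj(D[n],T(q,np.array(p,float)+[0,j*q[3],0]))[0]-px(n,u) for n,p,u,j in C])
r=least_squares(f,[470,80,-1.49,5],loss="soft_l1",x_scale=[10,10,.05,5]);q=r.x;print(q);print(f(q).reshape(-1,2).round(1))
np.save("q.npy",q)
print("knob",T(q,(-30,75+q[3],114)),"home",T(q,(165,0,45)))
# carton top corners (z=105)
P=unproj(D["top"],[px("top",u) for u in [(70,124),(184,116),(189,190),(78,201)]],105)
c,s=np.cos(q[2]),np.sin(q[2]);print("carton in track",((P[:,:2]-q[:2])@np.array([[c,-s],[s,c]])).round(1))
E
python3 fit2.py
```

```text
[473.56099868  77.76526797  -1.49501755   5.70426751]
[[-0.7 -0.6]
 [-1.2  0.7]
 [ 0.4  0.2]
 [-0.4 -1. ]
 [ 0.4  0. ]
 [ 0.3 -0.1]
 [ 0.2 -1.3]
 [-1.  -1.5]
 [-0.   1. ]]
knob [551.76246977 113.78899227 114.        ] home [486.052534   -86.76120876  45.        ]
carton in track [[-220.4   37.7]
 [-118.4   37.5]
 [-118.1  -29. ]
 [-217.1  -31.6]]
```

Fit residuals are about 1 px. The knob is at (552,114,114). The carton spans track x −218 to −118 and is straight, and the sizes agree (about 100 x 67). Now I'll plan the first reach.

```bash
cat > plan.py <<'E'
from h import *
# plan.py: rows to move TCP to track point p (mm) with tool y=+trackY, lean a deg, in n rows
import sys
q=np.load("q.npy")
def goal(p,a):
    c,s=np.cos(q[2]),np.sin(q[2]);w=np.array([q[0]+p[0]*c-p[1]*s,q[1]+p[0]*s+p[1]*c,p[2]])
    X=np.array([c,s,0]);Y=np.array([-s,c,0]);M=np.c_[-X,Y,[0,0,-1]]
    return w,R.from_matrix(M)*R.from_rotvec([0,-np.radians(a),0])
def plan(p,a,n):
    st=read_state();w,r=goal(p,a);x=st["eef_pos"];r0=R.from_euler("xyz",st["tool_rot"])
    dr=(r0.inv()*r).as_rotvec();dx=(w-x)/n
    print("t",st["clock"],"eef",x.round(1),"F",st["force"].round(1),"target",w.round(1),"dist",np.linalg.norm(w-x).round(1),"deg/row",np.degrees(dr/n).round(2))
    for i in range(n):
        rr=r0*R.from_rotvec(dr*i/n);print(*(rr.inv().apply(dx)/10).round(2),*np.degrees(dr/n).round(2),end="; ")
    print()
a=[float(v) for v in sys.argv[1:]]
plan(a[:3],a[3],int(a[4]))
E
python3 plan.py -30 80.7 160 0 16
```

```text
t 0.1 eef [243.2 602.2 230.5] F [0.4 0.4 0.6] target [551.8 113.8 160. ] dist 582.0 deg/row [-0.01  0.    3.98]
-2.93 -2.11 0.44 -0.01 0.0 3.98; -3.07 -1.9 0.44 -0.01 0.0 3.98; -3.2 -1.68 0.44 -0.01 0.0 3.98; -3.3 -1.46 0.44 -0.01 0.0 3.98; -3.4 -1.22 0.44 -0.01 0.0 3.98; -3.47 -0.98 0.44 -0.01 0.0 3.98; -3.53 -0.74 0.44 -0.01 0.0 3.98; -3.58 -0.49 0.44 -0.01 0.0 3.98; -3.6 -0.24 0.44 -0.01 0.0 3.98; -3.61 0.01 0.44 -0.01 0.0 3.98; -3.6 0.26 0.44 -0.01 0.0 3.98; -3.58 0.51 0.44 -0.01 0.0 3.98; -3.53 0.75 0.44 -0.01 0.0 3.98; -3.47 1.0 0.44 -0.01 0.0 3.98; -3.39 1.23 0.44 -0.01 0.0 3.98; -3.3 1.47 0.44 -0.01 0.0 3.98;
```

Request:
move_arm(targets="1 -2.9 -2.1 0.4 0 0 4; 1 -3.1 -1.9 0.4 0 0 4; 1 -3.2 -1.7 0.4 0 0 4; 1 -3.3 -1.5 0.4 0 0 4; 1 -3.4 -1.2 0.4 0 0 4")

```text
clock: 0.52
eef_pos: [339.9, 447.9, 210.9]
tool_rot: [-3.141, 0.0, 2.406]
force: [0.8, 0.2, -0.1]
width: 85.2
gripper_force: 0.0
```

Request:
move_arm(targets="1 -3.5 -1 0.4 0 0 4; 1 -3.5 -0.7 0.4 0 0 4; 1 -3.6 -0.5 0.4 0 0 4; 1 -3.6 -0.2 0.4 0 0 4; 1 -3.6 0 0.4 0 0 4")

```text
clock: 0.93
eef_pos: [436.6, 295.6, 191.0]
tool_rot: [-3.141, 0.0, 2.056]
force: [1.0, 0.3, -0.0]
width: 85.2
gripper_force: 0.0
```

```bash
python3 plan.py -30 80.7 160 0 7
```

```text
t 0.9333 eef [436.6 295.6 191. ] F [ 1.   0.3 -0. ] target [551.8 113.8 160. ] dist 217.4 deg/row [-0.    0.    3.35]
-3.07 0.24 0.44 -0.0 0.0 3.35; -3.05 0.42 0.44 -0.0 0.0 3.35; -3.02 0.6 0.44 -0.0 0.0 3.35; -2.98 0.77 0.44 -0.0 0.0 3.35; -2.93 0.95 0.44 -0.0 0.0 3.35; -2.86 1.12 0.44 -0.0 0.0 3.35; -2.79 1.28 0.44 -0.0 0.0 3.35;
```

Request:
move_arm(targets="1 -3.1 0.2 0.4 0 0 3.4; 1 -3.1 0.4 0.4 0 0 3.4; 1 -3 0.6 0.4 0 0 3.4; 1 -3 0.8 0.4 0 0 3.4; 1 -2.9 0.9 0.4 0 0 3.4")

```text
clock: 1.35
eef_pos: [518.7, 165.1, 170.9]
tool_rot: [-3.141, 0.0, 1.76]
force: [-0.0, 0.9, -0.5]
width: 85.1
gripper_force: 0.0
```

Request:
move_arm(targets="1 -2.8 1.1 0.4 0 0 3.3; 1 -2.7 1.3 0.4 0 0 3.2; 1 0 0 0 0 0 0")

```text
clock: 1.6
eef_pos: [553.8, 108.6, 162.8]
tool_rot: [3.14, 0.005, 1.639]
force: [0.4, -0.2, -0.5]
width: 85.4
gripper_force: 0.0
```

```bash
python3 plan.py -30 80.7 86 0 3
python3 - <<'E'
from h import *
o=[]
st=read_state();w=st["eef_pos"]
for n,(x0,y0,w_,h) in {"top":(180,150,100,60),"scene":(230,140,110,100)}.items():
    d=cam(n);im=np.clip(cv2.resize(d["color"][y0:y0+h,x0:x0+w_],(int(w_*5),h*5),interpolation=cv2.INTER_CUBIC)*1.5,0,255).astype(np.uint8)
    u=(proj(d,st["eef_pos"])[0]-[x0,y0]+.5)*5;cv2.circle(im,(int(u[0]),int(u[1])),4,(0,255,0),1)
    o.append(cv2.resize(im,(400,int(im.shape[0]*400/im.shape[1]))))
H=max(i.shape[0] for i in o);save("k1.png",np.hstack([cv2.copyMakeBorder(i,0,H-i.shape[0],0,0,cv2.BORDER_CONSTANT) for i in o]))
E
```

```text
t 1.6 eef [553.8 108.6 162.8] F [ 0.4 -0.2 -0.5] target [551.8 113.8  86. ] dist 77.0 deg/row [ 0.04  0.1  -0.15]
0.19 -0.06 2.56 0.04 0.1 -0.15; 0.18 -0.06 2.56 0.04 0.1 -0.15; 0.18 -0.06 2.56 0.04 0.1 -0.15;
```

View pics/k1.png

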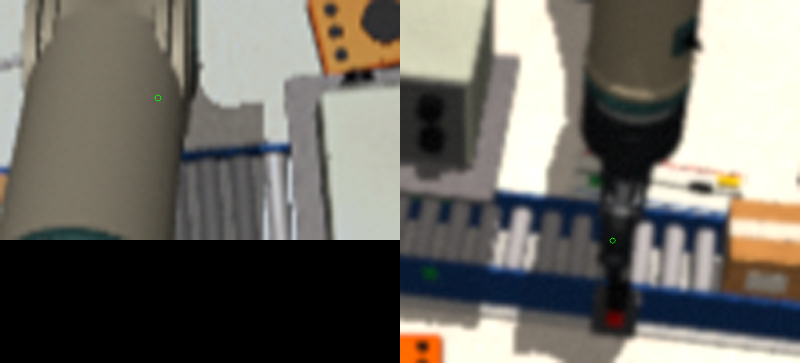

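The scene view shows the open hand centred over the knob at about (612,290) in the crop, and the arm hides it in the top view. Descending.

Request:
move_arm(targets="1 0.2 -0.1 2.6 0 0 0; 1 0.2 0 2.6 0 0 0; 1 0.2 0 2.6 0 0 0; 1 0 0 0 0 0 0; -1 0 0 0 0 0 0")

```text
clock: 2.12
eef_pos: [547.7, 123.3, 84.5]
tool_rot: [-3.138, -0.0, 1.652]
force: [-0.6, -0.4, 0.0]
width: 75.7
gripper_force: 0.0
```

Request:
move_arm(targets="-1 0 0 0 0 0 0; -1 0 0 0 0 0 0; -1 0 0 0 0 0 0; -1 0 0 0 0 0 0; -1 0 0 0 0 0 0")

```text
clock: 2.53
eef_pos: [550.4, 122.2, 86.6]
tool_rot: [3.139, -0.001, 1.649]
force: [0.6, 0.3, 6.1]
width: 15.8
gripper_force: 58.4
```

Gripped (width 15.8 mm, grip force 58 N). Pulling along tool +y.

Request:
move_arm(targets="-1 0 0.8 0 0 0 0; -1 0 1 0 0 0 0; -1 0 1 0 0 0 0; -1 0 1 0 0 0 0; -1 0 0.8 0 0 0 0")

```text
clock: 2.95
eef_pos: [595.6, 126.3, 86.7]
tool_rot: [3.141, -0.001, 1.65]
force: [-2.5, 1.1, 7.7]
width: 16.2
gripper_force: 58.8
```

Request:
move_arm(targets="-1 0 0.6 0 0 0 0; -1 0 0 0 0 0 0; -1 0 0 0 0 0 0")

```text
clock: 3.2
eef_pos: [603.0, 127.0, 86.7]
tool_rot: [3.138, -0.001, 1.65]
force: [1.6, 1.6, 4.3]
width: 16.2
gripper_force: 58.8
```

Request:
move_arm(targets="1 0 0 0 0 0 0; 1 0 0 0 0 0 0; 1 0 0 0 0 0 0; 1 0 0 -3 0 0 0; 1 0 0 -4 0 0 0")

```text
clock: 3.62
eef_pos: [597.7, 125.4, 152.3]
tool_rot: [-3.132, 0.002, 1.649]
force: [0.5, -0.1, 0.7]
width: 75.7
gripper_force: 0.0
```

Request:
move_arm(targets="0 0 0 -3 0 0 0; 0 0 0 0 0 0 0")

```text
clock: 3.78
eef_pos: [604.9, 126.0, 191.4]
tool_rot: [3.131, -0.001, 1.649]
force: [0.7, 0.1, -0.8]
width: 56.2
gripper_force: 0.0
```

```bash
python3 plan.py -275 3 190 50 10
```

```text
t 3.7833 eef [604.9 126.  191.4] F [ 0.7  0.1 -0.8] target [455.7 352.2 190. ] dist 270.9 deg/row [ 0.06 -5.01 -0.01]
2.37 -1.31 0.0 0.06 -5.01 -0.01; 2.36 -1.31 -0.2 0.06 -5.01 -0.01; 2.34 -1.31 -0.41 0.06 -5.01 -0.01; 2.29 -1.31 -0.61 0.06 -5.01 -0.01; 2.23 -1.31 -0.8 0.06 -5.01 -0.01; 2.15 -1.31 -0.99 0.06 -5.01 -0.01; 2.06 -1.31 -1.18 0.06 -5.01 -0.01; 1.95 -1.31 -1.35 0.06 -5.01 -0.01; 1.82 -1.31 -1.51 0.06 -5.01 -0.01; 1.68 -1.31 -1.67 0.06 -5.01 -0.01;
```

Request:
move_arm(targets="-0.3 2.4 -1.3 0 0 -5 0; -0.3 2.4 -1.3 -0.2 0 -5 0; -0.3 2.3 -1.3 -0.4 0 -5 0; -0.3 2.3 -1.3 -0.6 0 -5 0; -0.3 2.2 -1.3 -0.8 0 -5 0")

```text
clock: 4.2
eef_pos: [526.0, 240.2, 185.1]
tool_rot: [3.14, 0.44, 1.649]
force: [0.2, -0.3, -0.8]
width: 30.0
gripper_force: 0.0
```

Request:
move_arm(targets="-0.3 2.2 -1.3 -1 0 -5 0; -0.3 2.1 -1.3 -1.2 0 -5 0; -0.3 2 -1.3 -1.4 0 -5 0; -0.3 1.8 -1.3 -1.5 0 -5 0; -0.3 1.7 -1.3 -1.7 0 -5 0")

```text
clock: 4.62
eef_pos: [451.3, 355.5, 184.2]
tool_rot: [3.142, 0.877, 1.651]
force: [0.7, 1.1, 0.3]
width: 29.8
gripper_force: 0.0
```

```bash
python3 plan.py -255 3 76 50 5
python3 - <<'E'
from h import *
o=[]
print(read_state()["qpos"].round(2))
for n,(x0,y0,w_,h) in {"top":(110,130,220,110),"scene":(200,130,200,110)}.items():
    d=cam(n);im=np.clip(cv2.resize(d["color"][y0:y0+h,x0:x0+w_],None,fx=640/w_,fy=640/w_,interpolation=cv2.INTER_CUBIC)*1.5,0,255).astype(np.uint8)
    o.append(im[:298])
H=min(i.shape[0] for i in o);save("k2.png",np.vstack(o)[:600])
E
```

```text
t 4.6167 eef [451.3 355.5 184.2] F [0.7 1.1 0.3] target [457.2 332.3  76. ] dist 110.8 deg/row [0.04 0.05 0.03]
1.36 0.08 1.75 0.04 0.05 0.03; 1.36 0.08 1.75 0.04 0.05 0.03; 1.36 0.08 1.75 0.04 0.05 0.03; 1.36 0.08 1.75 0.04 0.05 0.03; 1.36 0.08 1.75 0.04 0.05 0.03; 
[-1.3   1.06  0.64  1.3   0.09  1.51 -0.72]
```

View pics/k2.png

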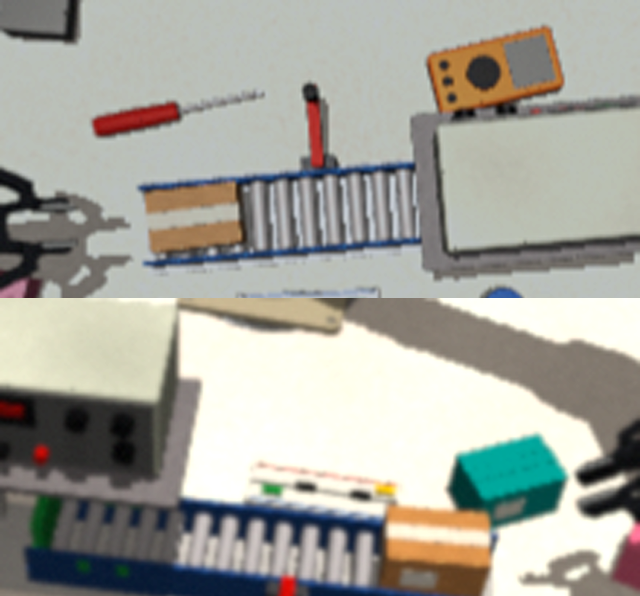

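The bolt is clear of the track (bar tip about (318,165) top crop, at the rail). The carton at (195,218) hasn't moved. Lowering behind it.

Request:
move_arm(targets="-0.3 1.4 0.1 1.8 0 0 0; -0.3 1.4 0.1 1.8 0 0 0; -0.3 1.4 0.1 1.8 0 0 0; -0.3 1.4 0.1 1.8 0 0 0; -0.3 1.4 0.1 1.8 0 0 0")

```text
clock: 5.13
eef_pos: [459.2, 329.8, 71.3]
tool_rot: [-3.14, 0.873, 1.651]
force: [0.1, 0.7, -0.4]
width: 30.0
gripper_force: 0.0
```

```bash
python3 plan.py -220 2 74 50 3; python3 plan.py 110 2 74 50 26
```

```text
t 5.1333 eef [459.2 329.8  71.3] F [ 0.1  0.7 -0.4] target [458.9 297.3  74. ] dist 32.6 deg/row [0.03 0.01 0.05]
-0.76 -0.1 0.77 0.03 0.01 0.05; -0.76 -0.1 0.77 0.03 0.01 0.05; -0.76 -0.09 0.77 0.03 0.01 0.05; 
t 5.1333 eef [459.2 329.8  71.3] F [ 0.1  0.7 -0.4] target [483.9 -31.8  74. ] dist 362.4 deg/row [0.   0.   0.01]
-0.9 -0.01 1.06 0.0 0.0 0.01; -0.9 -0.01 1.06 0.0 0.0 0.01; -0.9 -0.01 1.06 0.0 0.0 0.01; -0.9 -0.01 1.06 0.0 0.0 0.01; -0.9 -0.01 1.06 0.0 0.0 0.01; -0.9 -0.01 1.06 0.0 0.0 0.01; -0.9 -0.01 1.06 0.0 0.0 0.01; -0.9 -0.01 1.06 0.0 0.0 0.01; -0.9 -0.01 1.06 0.0 0.0 0.01; -0.9 -0.01 1.06 0.0 0.0 0.01; -0.9 -0.01 1.06 0.0 0.0 0.01; -0.9 -0.01 1.06 0.0 0.0 0.01; -0.9 -0.01 1.06 0.0 0.0 0.01; -0.9 -0.01 1.06 0.0 0.0 0.01; -0.9 -0.01 1.06 0.0 0.0 0.01; -0.9 -0.01 1.06 0.0 0.0 0.01; -0.9 -0.01 1.06 0.0 0.0 0.01; -0.9 -0.01 1.06 0.0 0.0 0.01; -0.9 -0.01 1.06 0.0 0.0 0.01; -0.9 -0.01 1.06 0.0 0.0 0.01; -0.9 -0.01 1.06 0.0 0.0 0.01; -0.9 -0.01 1.06 0.0 0.0 0.01; -0.9 -0.01 1.06 0.0 0.0 0.01; -0.9 -0.01 1.06 0.0 0.0 0.01; -0.9 -0.01 1.06 0.0 0.0 0.01; -0.9 -0.01 1.06 0.0 0.0 0.01;
```

Request:
move_arm(targets="-0.3 -0.5 0 0.5 0 0 0; -0.3 -0.5 0 0.6 0 0 0; -0.3 -0.5 0 0.6 0 0 0; -0.3 -0.5 0 0.6 0 0 0; -0.3 -0.5 0 0.6 0 0 0")

```text
clock: 5.55
eef_pos: [463.4, 292.1, 74.9]
tool_rot: [3.139, 0.871, 1.648]
force: [-0.1, 0.6, 0.1]
width: 30.2
gripper_force: 0.2
```

Request:
move_arm(targets="-0.3 -0.4 0 0.5 0 0 0; -0.3 -0.5 0 0.6 0 0 0; -0.3 -0.6 0 0.7 0 0 0; -0.3 -0.7 0 0.8 0 0 0; -0.3 -0.7 0 0.8 0 0 0")

```text
clock: 5.97
eef_pos: [466.2, 246.9, 74.0]
tool_rot: [3.142, 0.872, 1.65]
force: [0.7, 0.0, 1.2]
width: 29.9
gripper_force: 0.3
```

```bash
python3 plan.py 110 2 74 50 26 | cut -c1-220
```

```text
t 5.9667 eef [466.2 246.9  74. ] F [0.7 0.  1.2] target [483.9 -31.8  74. ] dist 279.2 deg/row [ 0.01 -0.    0.  ]
-0.69 -0.02 0.82 0.01 -0.0 0.0; -0.69 -0.02 0.82 0.01 -0.0 0.0; -0.69 -0.02 0.82 0.01 -0.0 0.0; -0.69 -0.02 0.82 0.01 -0.0 0.0; -0.69 -0.02 0.82 0.01 -0.0 0.0; -0.69 -0.02 0.82 0.01 -0.0 0.0; -0.69 -0.02 0.82 0.01 -0.0 0
```

Request:
move_arm(targets="-0.3 -0.7 0 0.8 0 0 0; -0.3 -0.7 0 0.8 0 0 0; -0.3 -0.7 -0.1 0.8 0 0 0; -0.3 -0.7 0 0.8 0 0 0; -0.3 -0.7 0 0.9 0 0 0")

```text
clock: 6.38
eef_pos: [469.4, 193.0, 74.5]
tool_rot: [-3.141, 0.873, 1.65]
force: [-0.1, 1.3, 1.3]
width: 29.7
gripper_force: 0.3
```

Request:
move_arm(targets="-0.3 -0.7 0 0.8 0 0 0; -0.3 -0.7 0 0.8 0 0 0; -0.3 -0.7 0 0.9 0 0 0; -0.3 -0.7 0 0.8 0 0 0; -0.3 -0.7 0 0.8 0 0 0")

```text
clock: 6.8
eef_pos: [473.7, 139.2, 74.8]
tool_rot: [-3.142, 0.872, 1.65]
force: [-0.7, 0.6, 0.2]
width: 29.9
gripper_force: 0.3
```

```bash
python3 plan.py 110 2 74 50 16 | cut -c1-220
python3 - <<'E'
from h import *
o=[]
print(read_state()["qpos"].round(2))
for n,(x0,y0,w_,h) in {"top":(110,130,220,110),"scene":(200,130,200,110)}.items():
    d=cam(n);im=np.clip(cv2.resize(d["color"][y0:y0+h,x0:x0+w_],None,fx=640/w_,fy=640/w_,interpolation=cv2.INTER_CUBIC)*1.5,0,255).astype(np.uint8)
    o.append(im[:298])
save("k3.png",np.vstack(o)[:600])
E
```

```text
t 6.8 eef [473.7 139.2  74.8] F [-0.7  0.6  0.2] target [483.9 -31.8  74. ] dist 171.3 deg/row [ 0.01 -0.    0.01]
-0.68 -0.02 0.82 0.01 -0.0 0.01; -0.68 -0.02 0.82 0.01 -0.0 0.01; -0.68 -0.02 0.82 0.01 -0.0 0.01; -0.68 -0.02 0.82 0.01 -0.0 0.01; -0.68 -0.02 0.82 0.01 -0.0 0.01; -0.68 -0.02 0.82 0.01 -0.0 0.01; -0.68 -0.02 0.82 0.01 
[-1.16  1.1   0.66  1.79  0.15  0.91 -0.7 ]
```

View pics/k3.png

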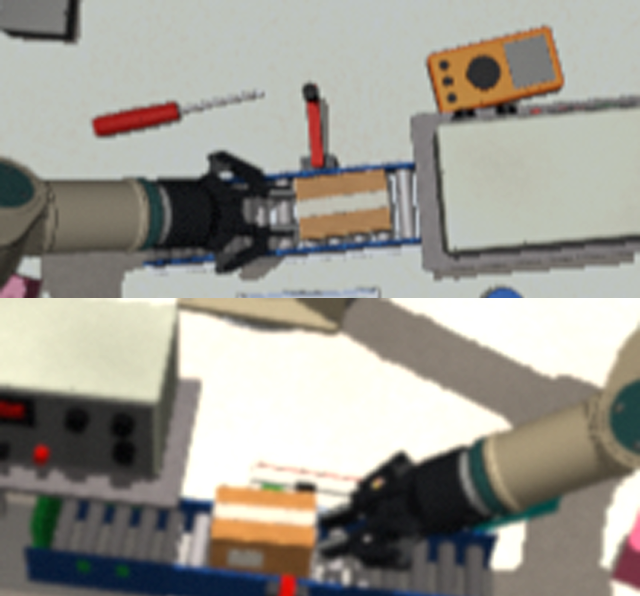

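The carton is straight at (343,205) in the top crop, sliding past the withdrawn bolt with both fingers on its rear face. Continuing.

Request:
move_arm(targets="-0.3 -0.7 0 0.8 0 0 0; -0.3 -0.7 0 0.8 0 0 0; -0.3 -0.7 0 0.8 0 0 0; -0.3 -0.7 -0.1 0.8 0 0 0; -0.3 -0.7 0 0.9 0 0 0")

```text
clock: 7.32
eef_pos: [476.8, 85.3, 75.5]
tool_rot: [-3.142, 0.873, 1.649]
force: [0.1, 0.7, 0.9]
width: 30.0
gripper_force: 0.3
```

Request:
move_arm(targets="-0.3 -0.7 0 0.8 0 0 0; -0.3 -0.7 0 0.8 0 0 0; -0.3 -0.7 0 0.9 0 0 0; -0.3 -0.7 0 0.8 0 0 0; -0.3 -0.6 0 0.8 0 0 0")

```text
clock: 7.73
eef_pos: [481.1, 32.0, 75.2]
tool_rot: [3.142, 0.873, 1.649]
force: [1.0, 0.7, 1.5]
width: 29.7
gripper_force: 0.3
```

```bash
python3 plan.py 110 2 74 50 8;python3 -c "
from h import *
print(read_state()['qpos'].round(2))"
```

```text
t 7.7333 eef [481.1  32.   75.2] F [1.  0.7 1.5] target [483.9 -31.8  74. ] dist 63.8 deg/row [0.01 0.   0.01]
-0.5 -0.03 0.62 0.01 0.0 0.01; -0.5 -0.03 0.62 0.01 0.0 0.01; -0.5 -0.03 0.62 0.01 0.0 0.01; -0.5 -0.03 0.62 0.01 0.0 0.01; -0.5 -0.03 0.62 0.01 0.0 0.01; -0.5 -0.03 0.62 0.01 0.0 0.01; -0.5 -0.03 0.62 0.01 0.0 0.01; -0.5 -0.03 0.62 0.01 0.0 0.01; 
[-1.06  1.09  0.71  1.96  0.23  0.68 -0.66]
```

Request:
move_arm(targets="-0.3 -0.6 0 0.7 0 0 0; -0.3 -0.6 0 0.7 0 0 0; -0.3 -0.5 -0.1 0.6 0 0 0; -0.3 -0.5 0 0.6 0 0 0; -0.3 -0.5 0 0.6 0 0 0")

```text
clock: 8.15
eef_pos: [483.3, -9.1, 75.1]
tool_rot: [-3.141, 0.873, 1.65]
force: [0.3, -0.0, 0.4]
width: 30.0
gripper_force: 0.3
```

Request:
move_arm(targets="-0.3 -0.4 0 0.5 0 0 0; -0.3 -0.4 0 0.5 0 0 0; -0.3 -0.3 0 0.4 0 0 0; -0.3 0 0 0 0 0 0")

```text
clock: 8.48
eef_pos: [484.3, -27.6, 74.9]
tool_rot: [-3.141, 0.874, 1.648]
force: [0.1, -1.1, 0.2]
width: 29.9
gripper_force: 0.0
```

```bash
python3 plan.py 118 2 74 50 2;python3 -c "
from h import *
print(read_state()['qpos'].round(2))"
```

```text
t 8.4833 eef [484.3 -27.6  74.9] F [ 0.1 -1.1  0.2] target [484.5 -39.7  74. ] dist 12.2 deg/row [0.02 0.03 0.03]
-0.36 -0.04 0.49 0.02 0.03 0.03; -0.36 -0.04 0.49 0.02 0.03 0.03; 
[-0.99  1.1   0.75  2.03  0.27  0.55 -0.64]
```

Request:
move_arm(targets="-0.3 -0.2 0 0.3 0 0 0; -0.3 -0.3 0 0.3 0 0 0; -0.3 -0.2 0 0.2 0 0 0; -0.3 -0.2 0 0.2 0 0 0; -0.3 0 0 0 0 0 0")

```text
clock: 8.9
eef_pos: [488.7, -31.1, 73.3]
tool_rot: [3.135, 0.862, 1.655]
force: [-8.9, 34.6, 21.3]
width: 30.3
gripper_force: 17.4
```

Request:
move_arm(targets="-0.3 -0.2 0 0.3 0 0 0; -0.3 0 0 0 0 0 0")

```text
clock: 9.07
eef_pos: [489.5, -31.1, 70.9]
tool_rot: [3.134, 0.857, 1.657]
force: [-11.1, 42.4, 20.2]
width: 29.9
gripper_force: 22.2
```

Firm contact at the tips. I'll back off and check it is the back stop.

Request:
move_arm(targets="-0.3 0.4 0 -0.5 0 0 0; -0.3 0.7 0 -0.8 0 0 0; -0.3 1.3 0 -1.6 0 0 0; -0.3 2 0 -2.4 0 0 0; -0.3 2 0 -2.4 0 0 0")

```text
clock: 9.48
eef_pos: [477.5, 56.7, 75.5]
tool_rot: [-3.141, 0.874, 1.647]
force: [0.7, -0.2, -0.0]
width: 30.1
gripper_force: 0.0
```

Request:
move_arm(targets="-0.3 2 0 -2.4 0 0 0; -0.3 2 0 -2.4 0 0 0; -0.3 2 0 -2.4 0 0 0; -0.3 0 0 0 0 0 0")

```text
clock: 9.82
eef_pos: [471.5, 158.1, 73.0]
tool_rot: [3.141, 0.866, 1.658]
force: [-0.2, 1.1, -1.2]
width: 30.0
gripper_force: 0.0
```

Run:
```python
from h import *
q=np.load("q.npy");c,s=np.cos(q[2]),np.sin(q[2])
T=lambda p:[q[0]+p[0]*c-p[1]*s,q[1]+p[0]*s+p[1]*c,p[2]]
st=read_state();print(st["clock"],st["force"].round(1),st["eef_pos"])
o=[]
for n,(x0,y0,w_,h) in {"top":(110,130,220,80),"scene":(170,170,130,70)}.items():
    d=cam(n);f=780/w_;im=np.clip(cv2.resize(d["color"][y0:y0+h,x0:x0+w_],None,fx=f,fy=f,interpolation=cv2.INTER_CUBIC)*1.7,0,255).astype(np.uint8)
    if n=="scene":
        for u in proj(d,[T((115,33,105)),T((115,33,45)),T((215,33,105)),T((215,33,60)),T((115,-33,105))]): cv2.circle(im,tuple(int(v) for v in (u-[x0,y0]+.5)*f),4,(0,255,0),1)
    o.append(im)
im=np.vstack(o);print(im.shape);save("k4.png",im[-600:])
```

```text
9.8167 [-0.2  1.1 -1.2] [471.49884734 158.09628692  73.02673062]
(704, 780, 3)
```

View pics/k4.png

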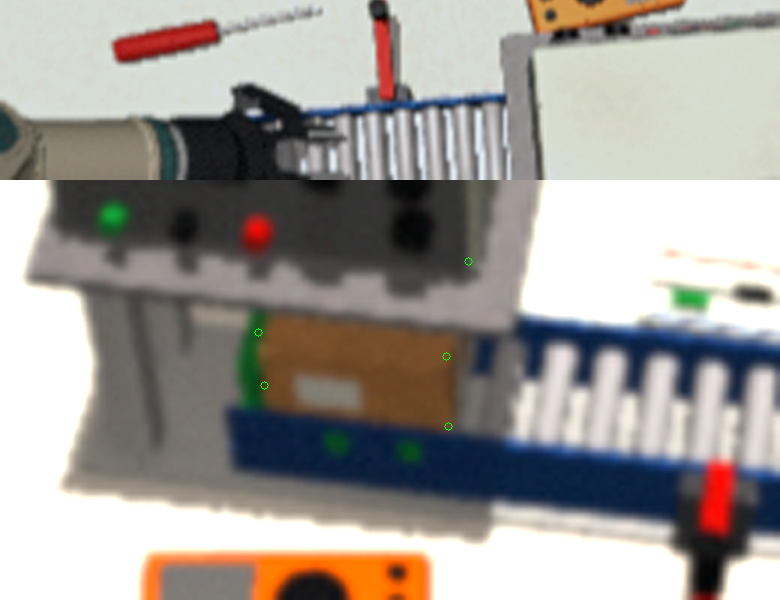

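The carton's front edge meets the green stop at (262,360), its rear is at (458,380), within pixel error of the home marks, and it is level. The bolt is out at (715,500). The 42 N reaction at the end confirms the seat, so I'm handing in.

```bash
python3 -c "
from h import *
print(order.finish_job())"
```

```text
the job is handed in; nothing more can be done
None
```

I pulled the bolt out about 58 mm of its 60, pushed the carton home until it pressed firmly on the green back stop, and handed the job in at about 10 s. No bystander was seen to move in the views I checked; the judge's verdict was not returned.

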